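# Assemble two tiered dessert stands for the party table

## Task

Assemble the two dessert stands where their feet are: the two pink plates go on the rose-gold foot and the two green plates on the cement-grey foot, on each the large plate first and the small plate on top of it. Every plate must sit level and fully down over the spigot below it, and then be let go. Do not shift or tip the tumbler, the potted plant or the two votive candles.

Things in the scene. Friction and masses are not known exactly. Their poses are not given: they have to be found in the camera images.
- rose_foot: Rose-gold (copper-coloured metal) foot of a dessert stand, fixed to the table: base disc 110 mm across, 10 mm thick. Central stem 38 mm across, flat shoulder 58 mm above underside; on it a tapered spigot 22 to 12 mm wide, 14 mm tall. A plate's socket fits over the spigot and its disc rests on the shoulder. Origin: centre of underside, at table height; z up.
- cement_foot: Cement-grey foot of a dessert stand, fixed to the table: base disc 110 mm across, 10 mm thick. Central stem 38 mm across, flat shoulder 58 mm above underside; on it a tapered spigot 22 to 12 mm wide, 14 mm tall. A plate's socket fits over the spigot and its disc rests on the shoulder. Origin: centre of underside, at table height; z up.
- pink_large: Pink large plate, loose, 260 g: disc 130 mm across, 8 mm thick. Central stem 38 mm across, flat shoulder 58 mm above underside; on it a tapered spigot 22 to 12 mm wide, 14 mm tall. Grip the stem (bare from 8 to 58 mm). Below, a socket 27 mm wide, 18 mm deep fits over a spigot (2.5 mm play); the disc then rests on the shoulder of the foot or plate below. Origin: centre of underside, z up.
- pink_small: Pink small plate, loose, 160 g: disc 96 mm across, 8 mm thick. Central stem 38 mm across, flat shoulder 58 mm above underside; on it a tapered spigot 22 to 12 mm wide, 14 mm tall. Grip the stem (bare from 8 to 58 mm). Below, a socket 27 mm wide, 18 mm deep fits over a spigot (2.5 mm play); the disc then rests on the shoulder of the foot or plate below. Origin: centre of underside, z up.
- green_large: Green large plate, loose, 260 g: disc 130 mm across, 8 mm thick. Central stem 38 mm across, flat shoulder 58 mm above underside; on it a tapered spigot 22 to 12 mm wide, 14 mm tall. Grip the stem (bare from 8 to 58 mm). Below, a socket 27 mm wide, 18 mm deep fits over a spigot (2.5 mm play); the disc then rests on the shoulder of the foot or plate below. Origin: centre of underside, z up.
- green_small: Green small plate, loose, 160 g: disc 96 mm across, 8 mm thick. Central stem 38 mm across, flat shoulder 58 mm above underside; on it a tapered spigot 22 to 12 mm wide, 14 mm tall. Grip the stem (bare from 8 to 58 mm). Below, a socket 27 mm wide, 18 mm deep fits over a spigot (2.5 mm play); the disc then rests on the shoulder of the foot or plate below. Origin: centre of underside, z up.
- tumbler: Amber glass tumbler standing loose among the stand's parts, 68 mm wide at the rim, 95 mm tall; to be left alone. Origin: centre of the underside; z up.
- plant: Small boxwood plant in a grey cement pot, loose, 74 mm wide at the pot, about 120 mm over the leaves, 140 mm tall; to be left alone. Origin: centre of the underside; z up.
- votive0: Dark red votive candle holder, loose, 52 mm wide, 40 mm tall (wick to 50 mm); to be left alone. Origin: centre of the underside; z up.
- votive1: Cream votive candle holder, loose, 52 mm wide, 40 mm tall (wick to 50 mm); to be left alone. Origin: centre of the underside; z up.
There are look-alikes about, which are no part of the job. What is shaped like the cement_foot but blue is not meant.

How it is judged:
By the outcome, as a careful person would: the job done as asked, in the order asked, and still so for the second after the job is handed in, with the robot touching nothing.
It also fails if it takes over 122 s, if anything falls off the work surface, if the arm or the gripper's body presses on something with over 40 N, if the wrist force passes 120 N, or if a joint passes its speed limit or range.

## Robot

A 6-joint arm with a two-finger parallel gripper is mounted at the origin on the work surface. World frame = base frame: x ahead of the robot, y to its left, z up, the work surface at z = 0. Lengths are in m, angles in rad, forces in N, time in s.
With the tool pointing down it reaches from about 0.225 to 0.875 m from the base axis. Payload 3.4 kg.
Tool frame: the origin (TCP) lies at the very end of the fingers, on their centre line; the grasp point (between the pads) lies 19 mm behind it (grip_depth is the distance from the TCP to the grasp point, in m); x points along the fingers, z is the direction in which the jaws open and shut, and the axes are right-handed (so a half turn about x gives the same grasp; the last joint's range is limited). The gripper opens to 85 mm and grips with 20 to 120 N. Pads are 22 mm wide; open, the fingers measure 114 mm over their backs; the gripper's body (76 mm by 85 mm) begins 54 mm behind the grasp point. The pads swing forward as they close: fully open they stand 13 mm farther back than shut.
Start: joints at [-1.283, 0.276, 1.505, -0, 1.361, -0.121], TCP at [0.229, -0.528, 0.231] pointing down, gripper open.
Joint ranges: [-2.89, 2.89], [-0.75, 2.08], [0.22, 2.7], [-1.18, 4.32], [0.11, 2.71], [-2.7, 2.7]. Speed limits (rad/s): [2.57, 2.57, 3.14, 3.14, 3.14, 3.14].

## Interface

Orientations are given as a unit quaternion [w, x, y, z].
In Python, from rig import get_state, get_image, sign_off, grip_depth gives the robot as it stands. The module is installed in compiled form; this text tells all that it offers.
- The arm moves only by the tool arm_command, never from a script. Its argument "series" is a list of rows, each an object with "dp": the shift along the tool's x, y, z scaled (see below), a list of three; "angular": the turn, a rotation vector about the tool's x, y, z scaled (see below), a list of three; "gripper": the finger opening in mm, from 0 to 85.4. A call has exactly 8 rows; each row shifts and turns the pose as measured when the row begins, along the tool's axes as they then stand; what a row does not reach is not made up. The controller multiplies each number of a shift by 0.12 m and each number of a turn by 90 degrees. A row lasts 1/8 s, in which the tool goes at most 62.5 mm and 10.7 degrees, less where a joint would pass 70% of its speed; a pose out of reach is approached as far as the arm can. A call with a number of a shift or a turn outside -1 to 1 is refused whole. A call with a gripper value outside its range is refused whole. The fingers move at their own pace and stop on an object; "grip_force" is the grip in N (left out, the last holds). Time passes only in rows, so rows that do not move let the fingers close, or fill a call up. It gives the time, the measured TCP pose, the force and the opening at its end, in the units of the state.
- get_state(): the state, without advancing time (a new reading comes with each control period).
- get_image(name): name is "side" or "top"; returns a dict with "image" (400x640x3 uint8, blue, green, red), "depth" (400x640 float32, m along the optical axis (not along the pixel's ray), 0 where there is no reading), "mtx" (3x3 intrinsics, pixels), "view" (4x4, takes a point from world to camera coordinates). Camera axes: x right, y up, looking along -z (the intrinsics and any distortion apply to the point x, -y, -z); pixel columns grow to the right and rows downward; lengths in m; the calibration is good to about 2 mm. A picture is of the moment at which its call begins.
- sign_off(): hands the job in, once; it reports no verdict.
The state is a dict: "clock": time; "qpos": joint angles; "qd": joint speeds; "effort": joint torques, N m; "position": TCP position; "ee_rot": TCP orientation; "contact_force": force on the tool from outside, world axes, zero at the start; "moment": the same for the moment, N m; "width": finger opening in m.
Only numpy, scipy, OpenCV 4.12 (cv2) and the standard library are available. Lean on these libraries where they do the work, as an engineer would, in place of code of your own. Each camera call takes 0.05 s, during which the arm holds its last target. There are 200 camera calls.

## Working session

There is one attempt and no reset: what is moved stays moved. The work goes in short steps, Python scripts to look and compute and a tool call to move; the robot and the scene stay as the last step left them, time stands still between calls to the robot, and variables do not carry over. Pictures are saved under pics/ and viewed, about 12 in all and at most 16, crops included, and the job is handed in when it is done.

Besides the shell and the picture viewer there is one more tool, called after ">>>" as name(argument=value, ...) on one line, values as JSON. arm_command: Moves the arm, as the interface text tells. Its arguments: {"type":"object","properties":{"series":{"type":"array","items":{"type":"object","properties":{"dp":{"type":"array","items":{"type":"number"}},"angular":{"type":"array","items":{"type":"number"}},"gripper":{"type":"number"}}}},"grip_force":{"type":"number"}},"required":["series"]}

```bash
mkdir -p pics; cat > h.py <<'E'
import numpy as np, cv2
from rig import *
def snap(n,f=None):
    d=get_image(n)
    if f: cv2.imwrite('pics/'+f,d['image'])
    return d
def cloud(d):
    K=d['mtx'];V=np.linalg.inv(d['view']);z=d['depth'];h,w=z.shape
    u,v=np.meshgrid(np.arange(w),np.arange(h))
    p=np.stack([(u-K[0,2])/K[0,0]*z,-(v-K[1,2])/K[1,1]*z,-z],-1)
    P=p@V[:3,:3].T+V[:3,3]; P[z==0]=np.nan
    return P
E
python3 - <<'E'
from h import *
s=get_state();print(s,grip_depth)
for n in('top','side'):
    d=snap(n,n+'0.png');print(d['mtx'],d['view'],d.keys())
    np.save(n+'0.npy',cloud(d))
E
```

```text
{'clock': 0.0, 'qpos': array([-1.28301778e+00,  2.76578487e-01,  1.50617566e+00,  1.63983139e-05,
        1.36068607e+00, -1.21009545e-01]), 'qd': array([-0.00075371, -0.00040922, -0.00016027,  0.00032799, -0.00013246,
       -0.00118241]), 'effort': array([-1.08752061e-03, -4.16767645e+01, -2.45801532e+01, -5.85207249e-05,
        1.11244130e-02,  3.23514587e-05]), 'position': array([ 0.22840038, -0.52709631,  0.23043218]), 'ee_rot': array([ 0.59058299,  0.38853214,  0.59157318, -0.38767985]), 'contact_force': array([0.1119569 , 0.19561039, 1.10008377]), 'moment': array([-0.01375026,  0.01063255, -0.00461117]), 'width': 0.08521135362822874} 0.0187
[[503.97762312   0.         312.92403936]
 [  0.         503.97762312 202.40228696]
 [  0.           0.           1.        ]] [[ 0.02431417 -0.99967196  0.00804948 -0.01201584]
 [ 0.98984876  0.02520152  0.13987251 -0.45580745]
 [-0.14002949  0.00456688  0.9901368  -1.55472308]
 [ 0.          0.          0.          1.        ]] dict_keys(['image', 'depth', 'mtx', 'view'])
[[513.79500053   0.         318.90782487]
 [  0.         513.79500053 195.62643186]
 [  0.           0.           1.        ]] [[ 9.93722107e-01 -1.11871609e-01 -1.05697627e-03 -4.47446340e-01]
 [ 6.58858871e-02  5.77556853e-01  8.13687367e-01 -7.83482312e-02]
 [-9.04180509e-02 -8.08648765e-01  5.81301773e-01 -1.58579687e+00]
 [ 0.00000000e+00  0.00000000e+00  0.00000000e+00  1.00000000e+00]] dict_keys(['image', 'depth', 'mtx', 'view'])
```

View pics/top0.png

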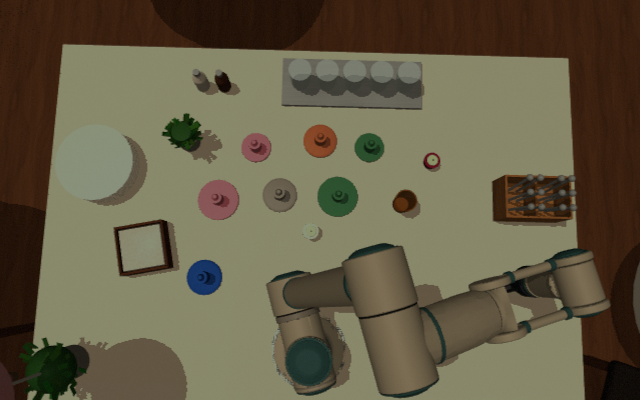

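View pics/side0.png

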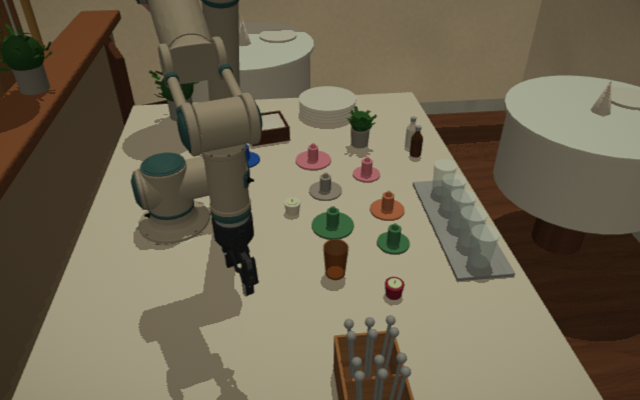

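```bash
cat > m.py <<'E'
from h import *
R={'pink_small':((256,147),96,8),'pink_large':((218,200),130,8),'cement':((280,194),110,10),'rose':((320,140),110,10),'green_small':((369,147),96,8),'green_large':((338,196),130,8)}
from scipy.optimize import least_squares
def fit(p):
    # robust edge circle: outermost hull points
    h=cv2.convexHull(p.astype(np.float32)).reshape(-1,2)
    (c,r)=cv2.minEnclosingCircle(p.astype(np.float32))
    f=lambda q:np.hypot(h[:,0]-q[0],h[:,1]-q[1])-q[2]
    s=least_squares(f,[*c,r],loss='soft_l1',f_scale=.001).x
    return s
if __name__=='__main__':
    P=np.load('top0.npy');S=np.load('side0.npy')
    for n,((u,v),D,t) in R.items():
        c=P[v-3:v+4,u-3:u+4].reshape(-1,3);c=np.nanmedian(c,0)[:2]
        for nm,C in(('top',P),('side',S)):
            Q=C[np.isfinite(C[...,0])]
            Q=Q[np.hypot(*(Q[:,:2]-c).T)<D/2000+.012]
            d=Q[(Q[:,2]>.0055)&(Q[:,2]<.016)]; s=Q[(Q[:,2]>.053)&(Q[:,2]<.066)&(np.hypot(*(Q[:,:2]-c).T)<.03)]
            t_=Q[Q[:,2]>.068]
            print(n,nm,'disc',fit(d[:,:2]).round(4),np.median(d[:,2]).round(4),'sh',fit(s[:,:2]).round(4),len(s),'tip',np.median(t_,0).round(4),len(t_),'zmax',Q[:,2].max().round(4))
    for n,(u,v) in dict(tumbler=(404,202),v0=(432,160),v1=(312,232),plant=(183,132),orange=(320,140),blue=(204,277)).items():
        print(n,np.nanmedian(P[v-3:v+4,u-3:u+4].reshape(-1,3),0).round(3))
E
python3 m.py
```

```text
pink_small top disc [0.6249 0.1836 0.0582] 0.0094 sh [0.635 0.19  0.018] 77 tip [0.6351 0.1906 0.0721] 23 zmax 0.0791
pink_small side disc [0.6267 0.1835 0.0551] 0.0096 sh [0.6333 0.1828 0.0185] 53 tip [0.6332 0.1836 0.0726] 16 zmax 0.076
pink_large top disc [0.4528 0.2943 0.0757] 0.009 sh [0.4603 0.3034 0.018 ] 85 tip [0.4618 0.3043 0.0712] 21 zmax 0.0762
pink_large side disc [0.4522 0.2963 0.0736] 0.0099 sh [0.4604 0.2975 0.0199] 49 tip [0.4596 0.2933 0.0726] 14 zmax 0.0768
cement top disc [0.4746 0.1035 0.0636] 0.0101 sh [0.4822 0.1088 0.0186] 91 tip [0.4812 0.1105 0.0736] 16 zmax 0.0781
cement side disc [0.475  0.104  0.0612] 0.0111 sh [0.4814 0.104  0.0196] 68 tip [0.4812 0.1005 0.0731] 15 zmax 0.0767
rose top disc [ 0.6518 -0.0184  0.0648] 0.0097 sh [ 0.6622 -0.0163  0.0187] 87 tip [ 0.6618 -0.0145  0.0718] 14 zmax 0.0762
rose side disc [ 0.6547 -0.019   0.0611] 0.0111 sh [ 0.6613 -0.023   0.0189] 67 tip [ 0.6624 -0.0235  0.0722] 18 zmax 0.0749
green_small top disc [ 0.6334 -0.1725  0.0579] 0.0089 sh [ 0.6453 -0.1769  0.018 ] 81 tip [ 0.6446 -0.1768  0.0716] 19 zmax 0.0808
green_small side disc [ 0.635  -0.1767  0.0551] 0.0094 sh [ 0.6419 -0.1813  0.0182] 74 tip [ 0.6444 -0.1838  0.0723] 21 zmax 0.0766
green_large top disc [ 0.4761 -0.078   0.0747] 0.0091 sh [ 0.4813 -0.0763  0.0185] 94 tip [ 0.4816 -0.0768  0.073 ] 17 zmax 0.0775
green_large side disc [ 0.4722 -0.0778  0.0731] 0.0095 sh [ 0.48   -0.0829  0.0189] 79 tip [ 0.4805 -0.0819  0.0716] 19 zmax 0.0764
tumbler [ 0.469 -0.293  0.006]
v0 [ 0.6   -0.375  0.043]
v1 [0.362 0.    0.043]
plant [0.647 0.396 0.128]
orange [ 0.651 -0.018  0.059]
blue [0.216 0.323 0.061]
```

```bash
cat > seg.py <<'E'
from h import *
from m import R
from scipy.optimize import least_squares
def ray(d,uv,z):
    K=d['mtx'];V=np.linalg.inv(d['view']);uv=np.atleast_2d(uv).astype(float)
    r=np.c_[(uv[:,0]-K[0,2])/K[0,0],-(uv[:,1]-K[1,2])/K[1,1],-np.ones(len(uv))]@V[:3,:3].T
    o=V[:3,3];return o+r*((z-o[2])/r[:,2])[:,None]
def proj(d,p):
    K=d['mtx'];q=d['view'][:3,:3]@p+d['view'][:3,3];return np.array([K[0,2]-K[0,0]*q[0]/q[2],K[1,2]+K[1,1]*q[1]/q[2]])
def disc(d,c,D,z,tol=45,zs=.03):
    """c: rough xy; seed colour from disc ring, fit circle to mask outline on plane z"""
    im=cv2.GaussianBlur(cv2.resize(d['image'],None,fx=4,fy=4,interpolation=cv2.INTER_CUBIC),(0,0),1.5)
    lab=cv2.cvtColor(im,cv2.COLOR_BGR2LAB).astype(float)
    H,W=lab.shape[:2]
    vv,uu=np.mgrid[0:H,0:W];rc=proj(d,np.array([*c,z]))
    x0,x1=[int(np.clip(4*rc[0]+k,0,W)) for k in(-170,170)];y0,y1=[int(np.clip(4*rc[1]+k,0,H)) for k in(-170,170)]
    L=lab[y0:y1,x0:x1];uv=np.c_[(uu[y0:y1,x0:x1].ravel()+.5)/4-.5,(vv[y0:y1,x0:x1].ravel()+.5)/4-.5]
    P=ray(d,uv,z)[:,:2];rr=np.hypot(*(P-c).T)
    ring=np.abs(rr-D*.37)<D*.06
    out=(rr>D*.62)&(rr<D*.72)
    a=np.median(L.reshape(-1,3)[ring],0);b=np.median(L.reshape(-1,3)[out],0)
    t=((L.reshape(-1,3)-b)@(a-b))/((a-b)@(a-b))
    # radial edge search
    th=np.arctan2(*(P-c).T[::-1]);pts=[]
    for k in np.linspace(-np.pi,np.pi,72,endpoint=False):
        s=(np.abs(th-k-.04)<.05)&(rr>D*.36)&(rr<D*.64)
        if s.sum()<20: continue
        bins=np.arange(D*.36,D*.64,.001);i=np.digitize(rr[s],bins)
        prof=np.array([np.median(t[s][i==j]) if (i==j).any() else np.nan for j in range(1,len(bins))])
        j=np.where((prof[:-1]>.5)&(prof[1:]<=.5))[0]
        if len(j): 
            q=bins[j[-1]]+.001*(prof[j[-1]]-.5)/(prof[j[-1]]-prof[j[-1]+1])+.0005
            pts.append(c+q*np.array([np.cos(k+.04),np.sin(k+.04)]))
    pts=np.array(pts)
    f=lambda q:np.hypot(*(pts-q[:2]).T)-q[2]
    s=least_squares(f,[*c,D/2],loss='cauchy',f_scale=.001)
    return s.x,np.median(np.abs(s.fun)),len(pts)
if __name__=='__main__':
    from scipy.ndimage import center_of_mass
    T={'pink_small':(.629,.186),'pink_large':(.456,.298),'cement':(.479,.106),'rose':(.657,-.018),'green_small':(.638,-.177),'green_large':(.478,-.078)}
    d={n:get_image(n) for n in('top','side')}
    for n,c in T.items():
        for k in d:
            D,z=R[n][1]/1000,R[n][2]/1000
            c2=np.array(c)
            for _ in range(3): s,e,N=disc(d[k],c2,D,z);c2=s[:2]
            print(n,k,s.round(4),'exp r',D/2,e.round(4),N)
    for k in d:
        o=[]
        for n,c in T.items():
            u,v=[int(q) for q in proj(d[k],np.array([*c,.04]))]
            r=50
            o.append(cv2.resize(d[k]['image'][v-28:v+28,u-30:u+30],(264,246),interpolation=cv2.INTER_CUBIC))
            print(k,n,'crop origin',u-30,v-28)
        cv2.imwrite(f'pics/crop_{k}.png',np.vstack([np.hstack(o[:3]),np.hstack(o[3:])]))
E
python3 seg.py
```

```text
pink_small top [0.6354 0.1883 0.0491] exp r 0.048 0.0004 72
pink_small side [0.6344 0.1796 0.0493] exp r 0.048 0.001 64
pink_large top [0.4611 0.302  0.0659] exp r 0.065 0.0004 72
pink_large side [0.4606 0.2959 0.0682] exp r 0.065 0.0018 65
cement top [0.4811 0.1064 0.0559] exp r 0.055 0.0004 72
cement side [0.4808 0.0963 0.058 ] exp r 0.055 0.0014 65
rose top [ 0.6619 -0.0183  0.0556] exp r 0.055 0.0004 72
rose side [ 0.6613 -0.0289  0.0568] exp r 0.055 0.0011 66
green_small top [ 0.6449 -0.1784  0.0485] exp r 0.048 0.0003 72
green_small side [ 0.6451 -0.1849  0.0497] exp r 0.048 0.0014 64
green_large top [ 0.4811 -0.0783  0.0652] exp r 0.065 0.0003 72
green_large side [ 0.4815 -0.0844  0.0666] exp r 0.065 0.0017 60
top pink_small crop origin 225 118
top pink_large crop origin 187 171
top cement crop origin 249 165
top rose crop origin 289 111
top green_small crop origin 339 118
top green_large crop origin 307 167
side pink_small crop origin 334 137
side pink_large crop origin 281 124
side cement crop origin 293 153
side rose crop origin 355 171
side green_small crop origin 360 204
side green_large crop origin 300 187
```

View pics/crop_top.png

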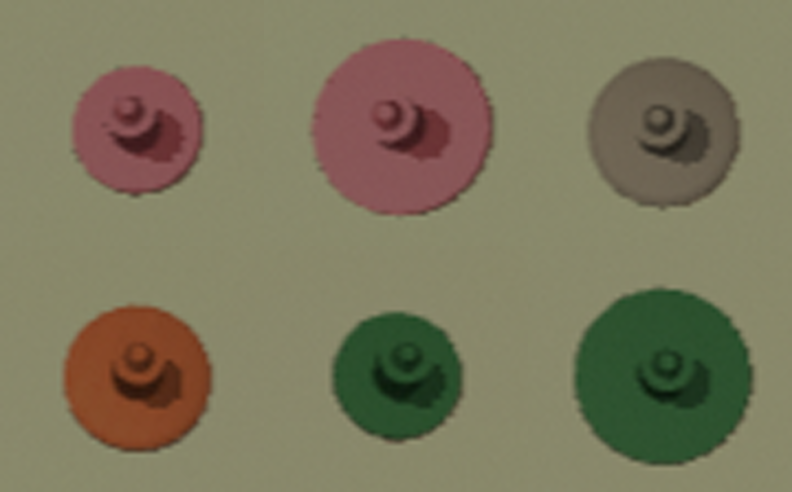

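```bash
cat > p.py <<'E'
import sys
from h import *
from scipy.spatial.transform import Rotation as Ro
def plan(*t):
    s=get_state();q=s['ee_rot'];R=Ro.from_quat([q[1],q[2],q[3],q[0]])
    p=s['position'];print('t %.2f pos'%s['clock'],p.round(4),'w',round(s['width'],4),'F',s['contact_force'].round(1),'M',s['moment'].round(2),'q',s['qpos'].round(2))
    # levelling rotation: tool x to -z world
    x=R.as_matrix()[:,0];ax=np.cross(x,[0,0,-1]);lv=R.inv().apply(ax)
    print('level units',(lv/(np.pi/2)).round(4),'tool z axis',R.as_matrix()[:,2].round(3),'y',R.as_matrix()[:,1].round(3))
    for i in range(0,len(t),3):
        w=np.array(t[i:i+3]);print('to',w,'dp units',(R.inv().apply(w-p)/.12).round(3));p=w
if __name__=='__main__': plan(*map(float,sys.argv[1:]))
E
python3 p.py .461 .302 .20 .461 .302 .018 .662 -.018 .2
```

```text
t 0.20 pos [ 0.2285 -0.5273  0.2308] w 0.0856 F [-0.2 -0.5 -0.9] M [ 0.03 -0.07 -0.04] q [-1.28  0.28  1.51 -0.    1.36 -0.12]
level units [ 0.     -0.0007 -0.0001] tool z axis [ 0.397 -0.918 -0.001] y [0.918 0.397 0.   ]
to [0.461 0.302 0.2  ] dp units [ 0.263  4.525 -5.571]
to [0.461 0.302 0.018] dp units [ 1.517 -0.     0.002]
to [ 0.662 -0.018  0.2  ] dp units [-1.52   0.477  3.111]
```

>>> arm_command(series=[{"dp": [0, 0.31, -0.385], "angular": [0, 0, 0], "gripper": 85}, {"dp": [0, 0.31, -0.385], "angular": [0, 0, 0], "gripper": 85}, {"dp": [0, 0.31, -0.385], "angular": [0, 0, 0], "gripper": 85}, {"dp": [0, 0.31, -0.385], "angular": [0, 0, 0], "gripper": 85}, {"dp": [0, 0.31, -0.385], "angular": [0, 0, 0], "gripper": 85}, {"dp": [0, 0.31, -0.385], "angular": [0, 0, 0], "gripper": 85}, {"dp": [0, 0.31, -0.385], "angular": [0, 0, 0], "gripper": 85}, {"dp": [0, 0.31, -0.385], "angular": [0, 0, 0], "gripper": 85}], grip_force=60)

```text
clock: 1.2
position: [0.3585, -0.0614, 0.2298]
ee_rot: [0.59, 0.392, 0.588, -0.39]
contact_force: [1.0, -0.4, 0.1]
width: 0.0848
```

```bash
python3 p.py .461 .302 .20 .461 .302 .018 .662 -.018 .2
```

```text
t 1.20 pos [ 0.3585 -0.0614  0.2298] w 0.0848 F [ 1.  -0.4  0.1] M [ 0.03 -0.   -0.02] q [-0.36 -0.05  1.9   0.    1.29  0.81]
level units [ 0.      0.0008 -0.0029] tool z axis [ 0.388 -0.922  0.001] y [0.922 0.388 0.004]
to [0.461 0.302 0.2  ] dp units [ 0.254  1.96  -2.461]
to [0.461 0.302 0.018] dp units [ 1.517 -0.007 -0.002]
to [ 0.662 -0.018  0.2  ] dp units [-1.51   0.517  3.109]
```

>>> arm_command(series=[{"dp": [0.04, 0.26, -0.33], "angular": [0, 0, 0], "gripper": 85}, {"dp": [0.04, 0.26, -0.33], "angular": [0, 0, 0], "gripper": 85}, {"dp": [0.04, 0.26, -0.33], "angular": [0, 0, 0], "gripper": 85}, {"dp": [0.04, 0.26, -0.33], "angular": [0, 0, 0], "gripper": 85}, {"dp": [0.04, 0.26, -0.33], "angular": [0, 0, 0], "gripper": 85}, {"dp": [0.04, 0.26, -0.33], "angular": [0, 0, 0], "gripper": 85}, {"dp": [0.0, 0.26, -0.33], "angular": [0, 0, 0], "gripper": 85}, {"dp": [0, 0.12, -0.15], "angular": [0, 0, 0], "gripper": 85}])

```text
clock: 2.2
position: [0.4598, 0.3166, 0.2008]
ee_rot: [0.593, 0.391, 0.587, -0.388]
contact_force: [-1.3, 1.0, 0.2]
width: 0.0848
```

```bash
python3 p.py .461 .302 .10 .461 .302 .018 .662 -.018 .2
```

```text
t 2.20 pos [0.4598 0.3166 0.2008] w 0.0848 F [-1.3  1.   0.2] M [-0.02  0.03 -0.01] q [ 0.48  0.27  1.6  -0.01  1.27  1.65]
level units [-0.      0.0032 -0.0054] tool z axis [ 0.393 -0.919  0.005] y [0.919 0.393 0.008]
to [0.461 0.302 0.1  ] dp units [ 0.841 -0.045  0.112]
to [0.461 0.302 0.018] dp units [ 0.683 -0.006 -0.003]
to [ 0.662 -0.018  0.2  ] dp units [-1.497  0.504  3.118]
```

>>> arm_command(series=[{"dp": [0.2, -0.045, 0.112], "angular": [0, 0.003, -0.005], "gripper": 85}, {"dp": [0.3, 0, 0], "angular": [0, 0, 0], "gripper": 85}, {"dp": [0.3, 0, 0], "angular": [0, 0, 0], "gripper": 85}, {"dp": [0.3, 0, 0], "angular": [0, 0, 0], "gripper": 85}, {"dp": [0.2, 0, 0], "angular": [0, 0, 0], "gripper": 85}, {"dp": [0.08, 0, 0], "angular": [0, 0, 0], "gripper": 85}, {"dp": [0, 0, 0], "angular": [0, 0, 0], "gripper": 85}, {"dp": [0, 0, 0], "angular": [0, 0, 0], "gripper": 85}])

```text
clock: 3.2
position: [0.4627, 0.3058, 0.0311]
ee_rot: [0.592, 0.39, 0.59, -0.387]
contact_force: [1.1, -0.2, -0.5]
width: 0.0848
```

```bash
python3 p.py .461 .302 .018 .662 -.018 .2; python3 -c "
from h import *
d=snap('top');e=snap('side')
a=cv2.resize(d['image'][150:250,160:280],(480,400),interpolation=cv2.INTER_CUBIC);b=cv2.resize(e['image'][90:190,250:330],(320,400),interpolation=cv2.INTER_CUBIC)
cv2.imwrite('pics/g1.png',np.hstack([a,b]))"
```

```text
t 3.20 pos [0.4627 0.3058 0.0311] w 0.0848 F [ 1.1 -0.2 -0.5] M [-0.    0.01 -0.02] q [0.46 0.43 1.83 0.   0.88 1.62]
level units [ 0.     -0.0003 -0.0027] tool z axis [ 0.397 -0.918 -0.   ] y [0.918 0.397 0.004]
to [0.461 0.302 0.018] dp units [ 0.109 -0.026  0.023]
to [ 0.662 -0.018  0.2  ] dp units [-1.516  0.485  3.112]
```

View pics/g1.png

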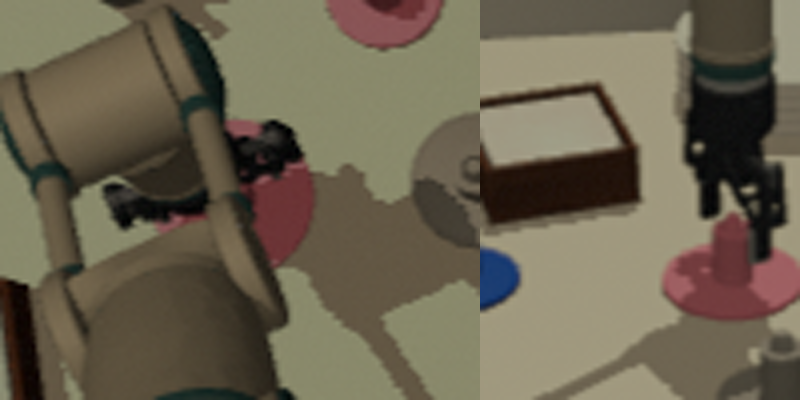

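>>> arm_command(series=[{"dp": [0.09, -0.025, 0.023], "angular": [0, 0, -0.003], "gripper": 85}, {"dp": [0, 0, 0], "angular": [0, 0, 0], "gripper": 60}, {"dp": [0, 0, 0], "angular": [0, 0, 0], "gripper": 45}, {"dp": [0, 0, 0], "angular": [0, 0, 0], "gripper": 30}, {"dp": [0, 0, 0], "angular": [0, 0, 0], "gripper": 30}, {"dp": [0, 0, 0], "angular": [0, 0, 0], "gripper": 30}, {"dp": [-0.05, 0, 0], "angular": [0, 0, 0], "gripper": 30}, {"dp": [-0.1, 0, 0], "angular": [0, 0, 0], "gripper": 30}])

```text
clock: 4.3
position: [0.4605, 0.3016, 0.0387]
ee_rot: [0.591, 0.388, 0.591, -0.388]
contact_force: [0.2, -0.1, -3.2]
width: 0.0368
```

```bash
python3 p.py .461 .302 .14 .662 -.018 .14
```

```text
t 4.30 pos [0.4605 0.3016 0.0387] w 0.0368 F [ 0.2 -0.1 -3.2] M [ 0.04 -0.03  0.01] q [0.45 0.42 1.83 0.   0.9  1.62]
level units [-0.     -0.0003  0.0008] tool z axis [ 0.397 -0.918 -0.   ] y [ 0.918  0.397 -0.001]
to [0.461 0.302 0.14 ] dp units [-0.844  0.004 -0.002]
to [ 0.662 -0.018  0.14 ] dp units [-2.000e-03  4.780e-01  3.113e+00]
```

>>> arm_command(series=[{"dp": [-0.3, 0, 0], "angular": [0, 0, 0], "gripper": 30}, {"dp": [-0.35, 0, 0], "angular": [0, 0, 0], "gripper": 30}, {"dp": [-0.3, 0.03, 0.2], "angular": [0, 0, 0], "gripper": 30}, {"dp": [0, 0.06, 0.4], "angular": [0, 0, 0], "gripper": 30}, {"dp": [0, 0.06, 0.4], "angular": [0, 0, 0], "gripper": 30}, {"dp": [0, 0.06, 0.4], "angular": [0, 0, 0], "gripper": 30}, {"dp": [0, 0.06, 0.4], "angular": [0, 0, 0], "gripper": 30}, {"dp": [0, 0.06, 0.4], "angular": [0, 0, 0], "gripper": 30}])

```text
clock: 5.3
position: [0.6045, 0.0726, 0.1638]
ee_rot: [0.593, 0.388, 0.591, -0.384]
contact_force: [1.0, 0.3, -2.2]
width: 0.0366
```

```bash
python3 p.py .662 -.018 .14
```

```text
t 5.30 pos [0.6045 0.0726 0.1638] w 0.0366 F [ 1.   0.3 -2.2] M [ 0.03 -0.03  0.01] q [0.   0.37 1.54 0.   1.23 1.16]
level units [-0.     -0.0003 -0.0038] tool z axis [ 0.404 -0.915 -0.   ] y [0.915 0.404 0.006]
to [ 0.662 -0.018  0.14 ] dp units [0.199 0.132 0.885]
```

>>> arm_command(series=[{"dp": [0, 0.045, 0.3], "angular": [0, 0, -0.003], "gripper": 30}, {"dp": [0.05, 0.045, 0.3], "angular": [0, 0, 0], "gripper": 30}, {"dp": [0.1, 0.04, 0.2], "angular": [0, 0, 0], "gripper": 30}, {"dp": [0.1, 0, 0.05], "angular": [0, 0, 0], "gripper": 30}, {"dp": [0.05, 0, 0], "angular": [0, 0, 0], "gripper": 30}, {"dp": [0, 0, 0], "angular": [0, 0, 0], "gripper": 30}, {"dp": [0, 0, 0], "angular": [0, 0, 0], "gripper": 30}, {"dp": [0, 0, 0], "angular": [0, 0, 0], "gripper": 30}])

```text
clock: 6.3
position: [0.6599, -0.0163, 0.1277]
ee_rot: [0.591, 0.387, 0.593, -0.386]
contact_force: [0.1, 0.1, -2.4]
width: 0.037
```

```bash
python3 p.py .662 -.018 .10 .662 -.018 .08;python3 -c "
from h import *
d=snap('top');e=snap('side')
a=cv2.resize(d['image'][90:190,260:380],(480,400),interpolation=cv2.INTER_CUBIC);b=cv2.resize(e['image'][130:230,345:425],(320,400),interpolation=cv2.INTER_CUBIC)
cv2.imwrite('pics/g2.png',np.hstack([a,b]))"
```

```text
t 6.30 pos [ 0.6599 -0.0163  0.1277] w 0.037 F [ 0.1  0.1 -2.4] M [ 0.01 -0.03 -0.01] q [-0.13  0.47  1.47  0.    1.21  1.02]
level units [ 0.     -0.0023 -0.0003] tool z axis [ 0.403 -0.915 -0.004] y [0.915 0.403 0.   ]
to [ 0.662 -0.018  0.1  ] dp units [0.231 0.01  0.021]
to [ 0.662 -0.018  0.08 ] dp units [ 0.167 -0.     0.001]
```

View pics/g2.png

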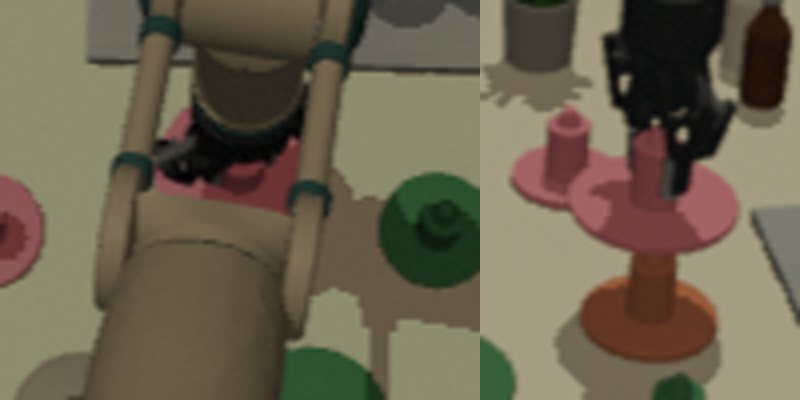

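>>> arm_command(series=[{"dp": [0.1, 0.01, 0.02], "angular": [0, -0.002, 0], "gripper": 30}, {"dp": [0.1, 0, 0], "angular": [0, 0, 0], "gripper": 30}, {"dp": [0.08, 0, 0], "angular": [0, 0, 0], "gripper": 30}, {"dp": [0.05, 0, 0], "angular": [0, 0, 0], "gripper": 30}, {"dp": [0.03, 0, 0], "angular": [0, 0, 0], "gripper": 30}, {"dp": [0, 0, 0], "angular": [0, 0, 0], "gripper": 30}, {"dp": [0, 0, 0], "angular": [0, 0, 0], "gripper": 30}, {"dp": [0, 0, 0], "angular": [0, 0, 0], "gripper": 30}])

```text
clock: 7.4
position: [0.6624, -0.0184, 0.0814]
ee_rot: [0.592, 0.387, 0.592, -0.386]
contact_force: [-1.0, -0.2, -2.0]
width: 0.0369
```

```bash
python3 p.py .662 -.018 .0775
```

```text
t 7.40 pos [ 0.6624 -0.0184  0.0814] w 0.0369 F [-1.  -0.2 -2. ] M [-0.06 -0.05 -0.06] q [-0.13  0.51  1.52  0.    1.11  1.02]
level units [-0.      0.     -0.0004] tool z axis [ 0.402 -0.915  0.   ] y [0.915 0.402 0.001]
to [ 0.662  -0.018   0.0775] dp units [ 0.033 -0.002 -0.004]
```

>>> arm_command(series=[{"dp": [0.015, 0, 0], "angular": [0, 0, 0], "gripper": 30}, {"dp": [0.015, 0, 0], "angular": [0, 0, 0], "gripper": 30}, {"dp": [0.01, 0, 0], "angular": [0, 0, 0], "gripper": 30}, {"dp": [0.01, 0, 0], "angular": [0, 0, 0], "gripper": 30}, {"dp": [0.01, 0, 0], "angular": [0, 0, 0], "gripper": 30}, {"dp": [0.01, 0, 0], "angular": [0, 0, 0], "gripper": 30}, {"dp": [0, 0, 0], "angular": [0, 0, 0], "gripper": 30}, {"dp": [0, 0, 0], "angular": [0, 0, 0], "gripper": 30}])

```text
clock: 8.4
position: [0.6628, -0.0184, 0.0794]
ee_rot: [0.594, 0.387, 0.591, -0.386]
contact_force: [-0.6, 0.2, 0.6]
width: 0.037
```

```bash
python3 p.py .662 -.018 .0775
```

```text
t 8.40 pos [ 0.6628 -0.0184  0.0794] w 0.037 F [-0.6  0.2  0.6] M [-0.07  0.16  0.01] q [-0.13  0.51  1.52  0.    1.1   1.02]
level units [-0.      0.0016 -0.003 ] tool z axis [ 0.403 -0.915  0.003] y [0.915 0.403 0.005]
to [ 0.662  -0.018   0.0775] dp units [ 0.016 -0.005 -0.006]
```

>>> arm_command(series=[{"dp": [0.02, 0, 0], "angular": [0, 0, 0.003], "gripper": 30}, {"dp": [0.03, 0, 0], "angular": [0, 0, 0], "gripper": 30}, {"dp": [0.03, 0, 0], "angular": [0, 0, 0], "gripper": 30}, {"dp": [0.03, 0, 0], "angular": [0, 0, 0], "gripper": 30}, {"dp": [0.02, 0, 0], "angular": [0, 0, 0], "gripper": 45}, {"dp": [0, 0, 0], "angular": [0, 0, 0], "gripper": 60}, {"dp": [0, 0, 0], "angular": [0, 0, 0], "gripper": 85}, {"dp": [0, 0, 0], "angular": [0, 0, 0], "gripper": 85}])

```text
clock: 9.4
position: [0.6643, -0.0185, 0.0771]
ee_rot: [0.597, 0.39, 0.587, -0.383]
contact_force: [0.1, 0.3, -0.3]
width: 0.0852
```

```bash
python3 p.py .662 -.018 .2 .6354 .1883 .2;  python3 -c "
from h import *
d=snap('top');e=snap('side')
a=cv2.resize(d['image'][90:190,260:380],(480,400),interpolation=cv2.INTER_CUBIC);b=cv2.resize(e['image'][130:230,345:425],(320,400),interpolation=cv2.INTER_CUBIC)
cv2.imwrite('pics/g3.png',np.hstack([a,b]))"
```

```text
t 9.40 pos [ 0.6643 -0.0185  0.0771] w 0.0852 F [ 0.1  0.3 -0.3] M [ 0.04  0.02 -0.03] q [-0.13  0.51  1.53  0.    1.08  1.02]
level units [ 0.      0.0042 -0.0103] tool z axis [ 0.403 -0.915  0.007] y [0.915 0.403 0.016]
to [ 0.662 -0.018  0.2  ] dp units [-1.024e+00  1.000e-03 -5.000e-03]
to [0.6354 0.1883 0.2   ] dp units [-0.003  0.49  -1.663]
```

View pics/g3.png

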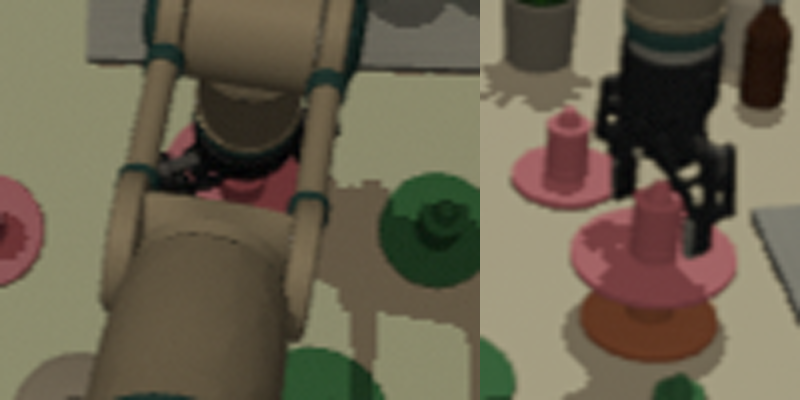

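>>> arm_command(series=[{"dp": [-0.3, 0, 0], "angular": [0, 0, 0], "gripper": 85}, {"dp": [-0.4, 0, 0], "angular": [0, 0.004, -0.01], "gripper": 85}, {"dp": [-0.2, 0, 0], "angular": [0, 0, 0], "gripper": 85}, {"dp": [0, 0.12, -0.4], "angular": [0, 0, 0], "gripper": 85}, {"dp": [0, 0.12, -0.4], "angular": [0, 0, 0], "gripper": 85}, {"dp": [0, 0.12, -0.4], "angular": [0, 0, 0], "gripper": 85}, {"dp": [0, 0.12, -0.4], "angular": [0, 0, 0], "gripper": 85}, {"dp": [0, 0, 0], "angular": [0, 0, 0], "gripper": 85}])

```text
clock: 10.5
position: [0.6388, 0.1849, 0.1868]
ee_rot: [0.591, 0.387, 0.592, -0.387]
contact_force: [0.6, -0.5, 1.1]
width: 0.085
```

```bash
python3 p.py .6354 .1883 .02 
```

```text
t 10.50 pos [0.6388 0.1849 0.1868] w 0.085 F [ 0.6 -0.5  1.1] M [-0.02  0.03  0.01] q [0.18 0.44 1.37 0.   1.34 1.34]
level units [-0.     -0.0006  0.    ] tool z axis [ 0.4   -0.917 -0.001] y [ 0.917  0.4   -0.   ]
to [0.6354 0.1883 0.02  ] dp units [ 1.39  -0.015 -0.036]
```

>>> arm_command(series=[{"dp": [0.2, -0.015, -0.036], "angular": [0, 0, 0], "gripper": 85}, {"dp": [0.3, 0, 0], "angular": [0, 0, 0], "gripper": 85}, {"dp": [0.35, 0, 0], "angular": [0, 0, 0], "gripper": 85}, {"dp": [0.25, 0, 0], "angular": [0, 0, 0], "gripper": 85}, {"dp": [0.1, 0, 0], "angular": [0, 0, 0], "gripper": 85}, {"dp": [0.05, 0, 0], "angular": [0, 0, 0], "gripper": 85}, {"dp": [0, 0, 0], "angular": [0, 0, 0], "gripper": 85}, {"dp": [0, 0, 0], "angular": [0, 0, 0], "gripper": 85}])

```text
clock: 11.5
position: [0.64, 0.1839, 0.0358]
ee_rot: [0.594, 0.389, 0.589, -0.387]
contact_force: [-0.8, -0.5, 0.6]
width: 0.0849
```

```bash
python3 p.py .6354 .1883 .02 
```

```text
t 11.50 pos [0.64   0.1839 0.0358] w 0.0849 F [-0.8 -0.5  0.6] M [ 0.05 -0.05  0.  ] q [ 0.18  0.56  1.56 -0.    1.01  1.34]
level units [ 0.      0.003  -0.0042] tool z axis [ 0.399 -0.917  0.005] y [0.917 0.399 0.007]
to [0.6354 0.1883 0.02  ] dp units [ 0.131 -0.022 -0.05 ]
```

>>> arm_command(series=[{"dp": [0.06, -0.022, -0.05], "angular": [0, 0.003, -0.004], "gripper": 85}, {"dp": [0.06, 0, 0], "angular": [0, 0, 0], "gripper": 85}, {"dp": [0.02, 0, 0], "angular": [0, 0, 0], "gripper": 85}, {"dp": [0, 0, 0], "angular": [0, 0, 0], "gripper": 85}, {"dp": [0, 0, 0], "angular": [0, 0, 0], "gripper": 55}, {"dp": [0, 0, 0], "angular": [0, 0, 0], "gripper": 45}, {"dp": [0, 0, 0], "angular": [0, 0, 0], "gripper": 30}, {"dp": [0, 0, 0], "angular": [0, 0, 0], "gripper": 30}])

```text
clock: 12.5
position: [0.6363, 0.1891, 0.0201]
ee_rot: [0.592, 0.389, 0.591, -0.387]
contact_force: [-0.0, -0.6, -0.7]
width: 0.0368
```

```bash
python3 p.py .6354 .1883 .19 .662 -.018 .19 
```

```text
t 12.50 pos [0.6363 0.1891 0.0201] w 0.0368 F [-0.  -0.6 -0.7] M [0.04 0.04 0.  ] q [0.18 0.57 1.58 0.   0.98 1.34]
level units [-0.      0.0004 -0.0024] tool z axis [ 0.399 -0.917  0.001] y [0.917 0.399 0.004]
to [0.6354 0.1883 0.19  ] dp units [-1.415 -0.004  0.004]
to [ 0.662 -0.018  0.19 ] dp units [-1.000e-03 -4.830e-01  1.665e+00]
```

>>> arm_command(series=[{"dp": [-0.2, 0, 0], "angular": [0, 0, 0], "gripper": 30}, {"dp": [-0.4, 0, 0], "angular": [0, 0, -0.002], "gripper": 30}, {"dp": [-0.45, 0, 0], "angular": [0, 0, 0], "gripper": 30}, {"dp": [-0.35, 0, 0], "angular": [0, 0, 0], "gripper": 30}, {"dp": [-0.05, -0.1, 0.35], "angular": [0, 0, 0], "gripper": 30}, {"dp": [0, -0.12, 0.4], "angular": [0, 0, 0], "gripper": 30}, {"dp": [0, -0.12, 0.4], "angular": [0, 0, 0], "gripper": 30}, {"dp": [0, 0, 0], "angular": [0, 0, 0], "gripper": 30}])

```text
clock: 13.5
position: [0.6528, 0.0431, 0.1968]
ee_rot: [0.591, 0.385, 0.593, -0.388]
contact_force: [-1.2, 1.0, -1.2]
width: 0.037
```

```bash
python3 p.py .663 -.018 .17 .663 -.018 .135 
```

```text
t 13.50 pos [0.6528 0.0431 0.1968] w 0.037 F [-1.2  1.  -1.2] M [ 0.01  0.02 -0.04] q [-0.04  0.42  1.38 -0.    1.35  1.12]
level units [ 0.     -0.      0.0028] tool z axis [ 0.402 -0.916 -0.   ] y [ 0.916  0.402 -0.004]
to [ 0.663 -0.018  0.17 ] dp units [ 0.224 -0.126  0.501]
to [ 0.663 -0.018  0.135] dp units [0.292 0.001 0.   ]
```

>>> arm_command(series=[{"dp": [0, -0.07, 0.3], "angular": [0, 0, 0.002], "gripper": 30}, {"dp": [0, -0.05, 0.2], "angular": [0, 0, 0], "gripper": 30}, {"dp": [0.05, 0, 0], "angular": [0, 0, 0], "gripper": 30}, {"dp": [0.08, 0, 0], "angular": [0, 0, 0], "gripper": 30}, {"dp": [0.05, 0, 0], "angular": [0, 0, 0], "gripper": 30}, {"dp": [0, 0, 0], "angular": [0, 0, 0], "gripper": 30}, {"dp": [0, 0, 0], "angular": [0, 0, 0], "gripper": 30}, {"dp": [0, 0, 0], "angular": [0, 0, 0], "gripper": 30}])

```text
clock: 14.5
position: [0.662, -0.0119, 0.1718]
ee_rot: [0.59, 0.386, 0.596, -0.385]
contact_force: [-0.6, 0.3, -0.5]
width: 0.0366
```

```bash
python3 p.py .663 -.018 .16 .663 -.018 .136; python3 -c "
from h import *
d=snap('top');e=snap('side')
a=cv2.resize(d['image'][90:190,260:380],(480,400),interpolation=cv2.INTER_CUBIC);b=cv2.resize(e['image'][120:220,345:425],(320,400),interpolation=cv2.INTER_CUBIC)
cv2.imwrite('pics/g4.png',np.hstack([a,b]))"
```

```text
t 14.50 pos [ 0.662  -0.0119  0.1718] w 0.0366 F [-0.6  0.3 -0.5] M [-0.03 -0.05  0.02] q [-0.13  0.44  1.39  0.01  1.31  1.03]
level units [ 0.     -0.0053  0.0018] tool z axis [ 0.405 -0.914 -0.008] y [ 0.914  0.405 -0.003]
to [ 0.663 -0.018  0.16 ] dp units [ 0.098 -0.013  0.051]
to [ 0.663 -0.018  0.136] dp units [0.2   0.001 0.002]
```

View pics/g4.png

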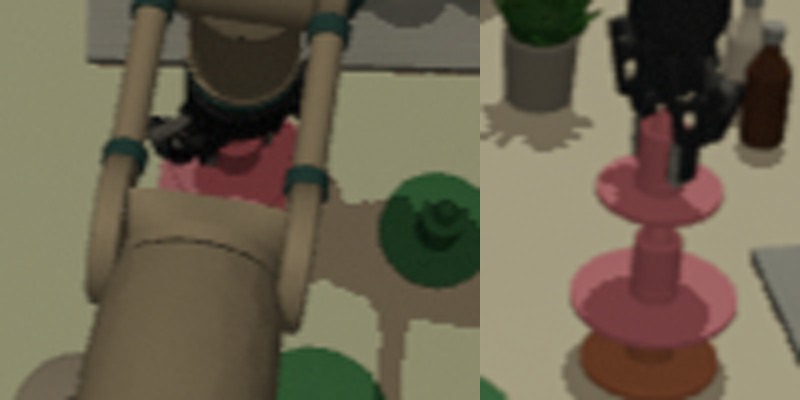

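>>> arm_command(series=[{"dp": [0.0, -0.013, 0.055], "angular": [0, -0.005, 0.002], "gripper": 30}, {"dp": [0, 0, 0], "angular": [0, 0, 0], "gripper": 30}, {"dp": [0.08, 0, 0], "angular": [0, 0, 0], "gripper": 30}, {"dp": [0.08, 0, 0], "angular": [0, 0, 0], "gripper": 30}, {"dp": [0.05, 0, 0], "angular": [0, 0, 0], "gripper": 30}, {"dp": [0.0, 0, 0], "angular": [0, 0, 0], "gripper": 30}, {"dp": [0, 0, 0], "angular": [0, 0, 0], "gripper": 30}, {"dp": [0, 0, 0], "angular": [0, 0, 0], "gripper": 30}])

```text
clock: 15.6
position: [0.6633, -0.0194, 0.1446]
ee_rot: [0.593, 0.386, 0.593, -0.386]
contact_force: [-0.3, -0.4, -1.6]
width: 0.0369
```

```bash
python3 p.py .6635 -.018 .136
```

```text
t 15.60 pos [ 0.6633 -0.0194  0.1446] w 0.0369 F [-0.3 -0.4 -1.6] M [-0.02 -0.04 -0.01] q [-0.13  0.46  1.43  0.    1.25  1.02]
level units [-0.     -0.     -0.0002] tool z axis [ 0.405 -0.914 -0.   ] y [0.914 0.405 0.   ]
to [ 0.6635 -0.018   0.136 ] dp units [ 0.071  0.007 -0.01 ]
```

>>> arm_command(series=[{"dp": [0.03, 0.007, -0.01], "angular": [0, 0, 0], "gripper": 30}, {"dp": [0.03, 0, 0], "angular": [0, 0, 0], "gripper": 30}, {"dp": [0.03, 0, 0], "angular": [0, 0, 0], "gripper": 30}, {"dp": [0.02, 0, 0], "angular": [0, 0, 0], "gripper": 30}, {"dp": [0.02, 0, 0], "angular": [0, 0, 0], "gripper": 30}, {"dp": [0.02, 0, 0], "angular": [0, 0, 0], "gripper": 30}, {"dp": [0, 0, 0], "angular": [0, 0, 0], "gripper": 30}, {"dp": [0, 0, 0], "angular": [0, 0, 0], "gripper": 30}])

```text
clock: 16.6
position: [0.6643, -0.0179, 0.1364]
ee_rot: [0.595, 0.387, 0.59, -0.384]
contact_force: [0.4, 0.1, -1.7]
width: 0.0374
```

```bash
python3 p.py .6635 -.018 .136
```

```text
t 16.60 pos [ 0.6643 -0.0179  0.1364] w 0.0374 F [ 0.4  0.1 -1.7] M [-0.05  0.02 -0.08] q [-0.13  0.46  1.45 -0.    1.22  1.02]
level units [-0.      0.0028 -0.0045] tool z axis [ 0.405 -0.914  0.004] y [0.914 0.405 0.007]
to [ 0.6635 -0.018   0.136 ] dp units [ 0.004 -0.007 -0.002]
```

>>> arm_command(series=[{"dp": [0.0, -0.005, 0], "angular": [0, 0.003, -0.004], "gripper": 30}, {"dp": [0.02, 0, 0], "angular": [0, 0, 0], "gripper": 30}, {"dp": [0.03, 0, 0], "angular": [0, 0, 0], "gripper": 30}, {"dp": [0.03, 0, 0], "angular": [0, 0, 0], "gripper": 30}, {"dp": [0.02, 0, 0], "angular": [0, 0, 0], "gripper": 45}, {"dp": [0, 0, 0], "angular": [0, 0, 0], "gripper": 60}, {"dp": [0, 0, 0], "angular": [0, 0, 0], "gripper": 85}, {"dp": [0, 0, 0], "angular": [0, 0, 0], "gripper": 85}])

```text
clock: 17.6
position: [0.6647, -0.018, 0.1332]
ee_rot: [0.594, 0.387, 0.592, -0.385]
contact_force: [-0.4, -0.2, -0.1]
width: 0.0851
```

```bash
python3 p.py .6635 -.018 .23 .481 -.078 .23 .481 -.078 .02
```

```text
t 17.60 pos [ 0.6647 -0.018   0.1332] w 0.0851 F [-0.4 -0.2 -0.1] M [-0.04  0.   -0.01] q [-0.13  0.47  1.45  0.    1.22  1.02]
level units [ 0.      0.0008 -0.0027] tool z axis [ 0.405 -0.914  0.001] y [0.914 0.405 0.004]
to [ 0.6635 -0.018   0.23  ] dp units [-0.807 -0.005 -0.003]
to [ 0.481 -0.078  0.23 ] dp units [-0.007 -1.593 -0.159]
to [ 0.481 -0.078  0.02 ] dp units [ 1.75  -0.007 -0.002]
```

>>> arm_command(series=[{"dp": [-0.25, 0, 0], "angular": [0, 0, 0], "gripper": 85}, {"dp": [-0.4, 0, 0], "angular": [0, 0.001, -0.003], "gripper": 85}, {"dp": [-0.3, 0, 0], "angular": [0, 0, 0], "gripper": 85}, {"dp": [0, -0.4, -0.04], "angular": [0, 0, 0], "gripper": 85}, {"dp": [0, -0.4, -0.04], "angular": [0, 0, 0], "gripper": 85}, {"dp": [0, -0.4, -0.04], "angular": [0, 0, 0], "gripper": 85}, {"dp": [0.2, -0.35, -0.04], "angular": [0, 0, 0], "gripper": 85}, {"dp": [0.3, 0, 0], "angular": [0, 0, 0], "gripper": 85}])

```text
clock: 18.6
position: [0.4844, -0.0784, 0.1894]
ee_rot: [0.594, 0.385, 0.591, -0.386]
contact_force: [1.2, -0.5, -0.5]
width: 0.085
```

```bash
python3 p.py .481 -.078 .02; python3 -c "
from h import *
d=snap('top');e=snap('side')
a=cv2.resize(d['image'][100:190,265:375],(440,360),interpolation=cv2.INTER_CUBIC);b=cv2.resize(e['image'][130:220,345:435],(360,360),interpolation=cv2.INTER_CUBIC)
cv2.imwrite('pics/g5.png',np.hstack([a,b]))"
```

```text
t 18.60 pos [ 0.4844 -0.0784  0.1894] w 0.085 F [ 1.2 -0.5 -0.5] M [ 0.02 -0.   -0.04] q [-0.3   0.18  1.75 -0.    1.21  0.85]
level units [-0.      0.0025 -0.001 ] tool z axis [ 0.406 -0.914  0.004] y [0.914 0.406 0.002]
to [ 0.481 -0.078  0.02 ] dp units [ 1.412 -0.027 -0.02 ]
```

View pics/g5.png

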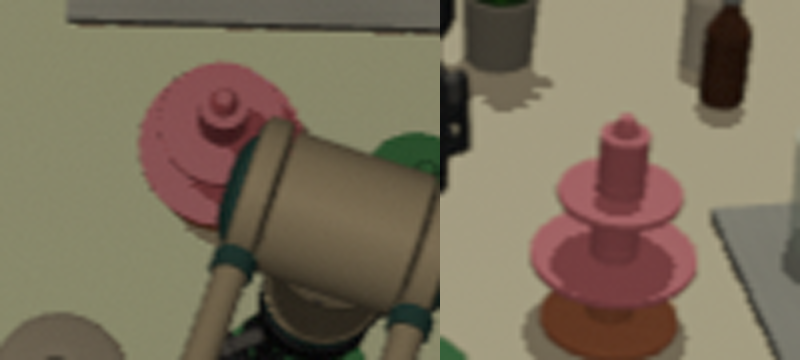

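>>> arm_command(series=[{"dp": [0.25, -0.027, -0.02], "angular": [0, 0.003, -0.001], "gripper": 85}, {"dp": [0.35, 0, 0], "angular": [0, 0, 0], "gripper": 85}, {"dp": [0.35, 0, 0], "angular": [0, 0, 0], "gripper": 85}, {"dp": [0.25, 0, 0], "angular": [0, 0, 0], "gripper": 85}, {"dp": [0.1, 0, 0], "angular": [0, 0, 0], "gripper": 85}, {"dp": [0.0, 0, 0], "angular": [0, 0, 0], "gripper": 85}, {"dp": [0, 0, 0], "angular": [0, 0, 0], "gripper": 85}, {"dp": [0, 0, 0], "angular": [0, 0, 0], "gripper": 85}])

```text
clock: 19.7
position: [0.4915, -0.0783, 0.0341]
ee_rot: [0.596, 0.386, 0.591, -0.383]
contact_force: [0.2, 0.9, 0.5]
width: 0.0853
```

```bash
python3 p.py .481 -.078 .02
```

```text
t 19.70 pos [ 0.4915 -0.0783  0.0341] w 0.0853 F [0.2 0.9 0.5] M [ 0.04 -0.03 -0.02] q [-0.3   0.36  1.95  0.    0.82  0.85]
level units [ 0.      0.0027 -0.0048] tool z axis [ 0.409 -0.913  0.004] y [0.913 0.409 0.008]
to [ 0.481 -0.078  0.02 ] dp units [ 0.117 -0.08  -0.038]
```

>>> arm_command(series=[{"dp": [0.04, -0.08, -0.038], "angular": [0, 0.003, -0.005], "gripper": 85}, {"dp": [0.06, 0, 0], "angular": [0, 0, 0], "gripper": 85}, {"dp": [0.03, 0, 0], "angular": [0, 0, 0], "gripper": 85}, {"dp": [0, 0, 0], "angular": [0, 0, 0], "gripper": 85}, {"dp": [0, 0, 0], "angular": [0, 0, 0], "gripper": 85}, {"dp": [0, 0, 0], "angular": [0, 0, 0], "gripper": 85}, {"dp": [0, 0, 0], "angular": [0, 0, 0], "gripper": 85}, {"dp": [0, 0, 0], "angular": [0, 0, 0], "gripper": 85}])

```text
clock: 20.7
position: [0.4809, -0.0783, 0.0187]
ee_rot: [0.594, 0.385, 0.593, -0.384]
contact_force: [0.3, 0.8, -0.3]
width: 0.085
```

```bash
python3 p.py .481 -.078 .02
```

```text
t 20.70 pos [ 0.4809 -0.0783  0.0187] w 0.085 F [ 0.3  0.8 -0.3] M [-0.01 -0.03  0.02] q [-0.3   0.37  1.99  0.    0.78  0.85]
level units [ 0.      0.0006 -0.0007] tool z axis [ 0.409 -0.913  0.001] y [0.913 0.409 0.001]
to [ 0.481 -0.078  0.02 ] dp units [-0.011  0.002 -0.002]
```

>>> arm_command(series=[{"dp": [0, 0, 0], "angular": [0, 0, 0], "gripper": 60}, {"dp": [0, 0, 0], "angular": [0, 0, 0], "gripper": 45}, {"dp": [0, 0, 0], "angular": [0, 0, 0], "gripper": 30}, {"dp": [0, 0, 0], "angular": [0, 0, 0], "gripper": 30}, {"dp": [0, 0, 0], "angular": [0, 0, 0], "gripper": 30}, {"dp": [-0.15, 0, 0], "angular": [0, 0, 0], "gripper": 30}, {"dp": [-0.4, 0, 0], "angular": [0, 0, 0], "gripper": 30}, {"dp": [-0.4, 0, 0], "angular": [0, 0, 0], "gripper": 30}])

```text
clock: 21.7
position: [0.4765, -0.0769, 0.1305]
ee_rot: [0.589, 0.383, 0.598, -0.386]
contact_force: [0.8, -0.3, -2.4]
width: 0.0366
```

```bash
python3 p.py .481 .1065 .13
```

```text
t 21.70 pos [ 0.4765 -0.0769  0.1305] w 0.0366 F [ 0.8 -0.3 -2.4] M [-0.05 -0.07 -0.05] q [-0.3   0.23  1.84  0.    1.08  0.85]
level units [-0.     -0.0053  0.0059] tool z axis [ 0.409 -0.913 -0.008] y [ 0.913  0.409 -0.009]
to [0.481  0.1065 0.13  ] dp units [ 0.009  0.659 -1.38 ]
```

>>> arm_command(series=[{"dp": [0, 0.2, -0.4], "angular": [0, -0.005, 0.006], "gripper": 30}, {"dp": [0, 0.2, -0.4], "angular": [0, 0, 0], "gripper": 30}, {"dp": [0, 0.2, -0.4], "angular": [0, 0, 0], "gripper": 30}, {"dp": [0, 0.06, -0.15], "angular": [0, 0, 0], "gripper": 30}, {"dp": [0, 0, 0], "angular": [0, 0, 0], "gripper": 30}, {"dp": [0, 0, 0], "angular": [0, 0, 0], "gripper": 30}, {"dp": [0, 0, 0], "angular": [0, 0, 0], "gripper": 30}, {"dp": [0, 0, 0], "angular": [0, 0, 0], "gripper": 30}])

```text
clock: 22.7
position: [0.4835, 0.1048, 0.1314]
ee_rot: [0.594, 0.386, 0.591, -0.386]
contact_force: [0.2, -0.6, -2.9]
width: 0.0368
```

```bash
python3 p.py .481 .1065 .0775
```

```text
t 22.70 pos [0.4835 0.1048 0.1314] w 0.0368 F [ 0.2 -0.6 -2.9] M [-0.04 -0.05  0.01] q [ 0.07  0.24  1.83 -0.    1.07  1.23]
level units [-0.      0.0023 -0.0013] tool z axis [ 0.404 -0.915  0.004] y [0.915 0.404 0.002]
to [0.481  0.1065 0.0775] dp units [ 0.449 -0.014 -0.023]
```

>>> arm_command(series=[{"dp": [0.08, -0.014, -0.023], "angular": [0, 0.002, -0.001], "gripper": 30}, {"dp": [0.08, 0, 0], "angular": [0, 0, 0], "gripper": 30}, {"dp": [0.08, 0, 0], "angular": [0, 0, 0], "gripper": 30}, {"dp": [0.03, 0, 0], "angular": [0, 0, 0], "gripper": 30}, {"dp": [0, 0, 0], "angular": [0, 0, 0], "gripper": 30}, {"dp": [0, 0, 0], "angular": [0, 0, 0], "gripper": 30}, {"dp": [0, 0, 0], "angular": [0, 0, 0], "gripper": 30}, {"dp": [0, 0, 0], "angular": [0, 0, 0], "gripper": 30}])

```text
clock: 23.7
position: [0.4809, 0.1058, 0.0965]
ee_rot: [0.592, 0.387, 0.592, -0.387]
contact_force: [0.6, -0.2, -2.6]
width: 0.0373
```

```bash
python3 p.py .481 .1065 .0775
```

```text
t 23.70 pos [0.4809 0.1058 0.0965] w 0.0373 F [ 0.6 -0.2 -2.6] M [ 0.06  0.02 -0.01] q [ 0.08  0.27  1.88 -0.    0.99  1.23]
level units [-0.      0.0002 -0.0001] tool z axis [ 0.402 -0.916  0.   ] y [0.916 0.402 0.   ]
to [0.481  0.1065 0.0775] dp units [ 0.159  0.003 -0.005]
```

>>> arm_command(series=[{"dp": [0.04, 0.003, -0.006], "angular": [0, 0, 0], "gripper": 30}, {"dp": [0.04, 0, 0], "angular": [0, 0, 0], "gripper": 30}, {"dp": [0.04, 0, 0], "angular": [0, 0, 0], "gripper": 30}, {"dp": [0.04, 0, 0], "angular": [0, 0, 0], "gripper": 30}, {"dp": [0.03, 0, 0], "angular": [0, 0, 0], "gripper": 30}, {"dp": [0.02, 0, 0], "angular": [0, 0, 0], "gripper": 30}, {"dp": [0, 0, 0], "angular": [0, 0, 0], "gripper": 30}, {"dp": [0, 0, 0], "angular": [0, 0, 0], "gripper": 30}])

```text
clock: 24.7
position: [0.4816, 0.1067, 0.0776]
ee_rot: [0.593, 0.387, 0.591, -0.386]
contact_force: [-0.2, 0.1, -2.5]
width: 0.0369
```

```bash
python3 p.py .481 .1065 .0775
```

```text
t 24.70 pos [0.4816 0.1067 0.0776] w 0.0369 F [-0.2  0.1 -2.5] M [ 0.02  0.02 -0.  ] q [ 0.08  0.29  1.91 -0.    0.94  1.23]
level units [-0.      0.0012 -0.0024] tool z axis [ 0.403 -0.915  0.002] y [0.915 0.403 0.004]
to [0.481  0.1065 0.0775] dp units [ 0.001 -0.005 -0.   ]
```

>>> arm_command(series=[{"dp": [0.01, -0.005, 0], "angular": [0, 0.001, -0.002], "gripper": 30}, {"dp": [0.02, 0, 0], "angular": [0, 0, 0], "gripper": 30}, {"dp": [0.02, 0, 0], "angular": [0, 0, 0], "gripper": 30}, {"dp": [0.03, 0, 0], "angular": [0, 0, 0], "gripper": 30}, {"dp": [0.02, 0, 0], "angular": [0, 0, 0], "gripper": 45}, {"dp": [0, 0, 0], "angular": [0, 0, 0], "gripper": 60}, {"dp": [0, 0, 0], "angular": [0, 0, 0], "gripper": 85}, {"dp": [0, 0, 0], "angular": [0, 0, 0], "gripper": 85}])

```text
clock: 25.7
position: [0.4827, 0.1068, 0.0748]
ee_rot: [0.593, 0.387, 0.591, -0.386]
contact_force: [0.5, -0.2, -0.0]
width: 0.085
```

```bash
python3 p.py .481 .1065 .2 .48 -.1784 .21 .645 -.1784 .2
```

```text
t 25.70 pos [0.4827 0.1068 0.0748] w 0.085 F [ 0.5 -0.2 -0. ] M [-0.03  0.06 -0.03] q [ 0.08  0.3   1.91 -0.    0.93  1.23]
level units [-0.      0.0009 -0.0024] tool z axis [ 0.403 -0.915  0.001] y [0.915 0.403 0.004]
to [0.481  0.1065 0.2   ] dp units [-1.043 -0.01  -0.002]
to [ 0.48   -0.1784  0.21  ] dp units [-0.084 -0.964  2.17 ]
to [ 0.645  -0.1784  0.2   ] dp units [0.089 1.258 0.554]
```

>>> arm_command(series=[{"dp": [-0.3, 0, 0], "angular": [0, 0, 0], "gripper": 85}, {"dp": [-0.45, 0, 0], "angular": [0, 0.001, -0.002], "gripper": 85}, {"dp": [-0.4, 0, 0], "angular": [0, 0, 0], "gripper": 85}, {"dp": [0, -0.2, 0.43], "angular": [0, 0, 0], "gripper": 85}, {"dp": [0, -0.2, 0.43], "angular": [0, 0, 0], "gripper": 85}, {"dp": [0, -0.2, 0.43], "angular": [0, 0, 0], "gripper": 85}, {"dp": [0, -0.2, 0.43], "angular": [0, 0, 0], "gripper": 85}, {"dp": [0, -0.2, 0.43], "angular": [0, 0, 0], "gripper": 85}])

```text
clock: 26.7
position: [0.4786, -0.1819, 0.2152]
ee_rot: [0.594, 0.384, 0.594, -0.383]
contact_force: [1.3, 0.3, 0.3]
width: 0.0851
```

```bash
python3 p.py .645 -.1784 .2; python3 -c "
from seg import *
d=snap('top');e=snap('side')
c=np.array((.645,-.178));print(disc(d,c,.096,.008))
# green large on cement foot: disc top at z=.066
print(disc(d,np.array((.481,.1065)),.13,.066), disc(d,np.array((.662,-.018)),.13,.066),disc(d,np.array((.662,-.018)),.096,.124))
a=cv2.resize(d['image'][100:240,220:380],(480,420),interpolation=cv2.INTER_CUBIC);b=cv2.resize(e['image'][130:230,280:356],(320,420),interpolation=cv2.INTER_CUBIC)
cv2.imwrite('pics/g6.png',np.hstack([a,b]))"
```

```text
t 26.70 pos [ 0.4786 -0.1819  0.2152] w 0.0851 F [1.3 0.3 0.3] M [-0.01 -0.04 -0.05] q [-0.5   0.19  1.66  0.    1.29  0.65]
level units [-0.     -0.0003  0.    ] tool z axis [ 0.412 -0.911 -0.   ] y [ 0.911  0.412 -0.   ]
to [ 0.645  -0.1784  0.2   ] dp units [0.126 1.275 0.544]
(array([ 0.6443727 , -0.18017831,  0.04996929]), np.float64(0.00044253329719459375), 50)
(array([0.48127673, 0.10755452, 0.06539761]), np.float64(0.00047409678794223253), 59) (array([ 0.66248492, -0.01750467,  0.06530002]), np.float64(0.0006778947244802588), 56) (array([ 0.65039224, -0.01642932,  0.05964893]), np.float64(0.0006192242754246083), 35)
```

View pics/g6.png

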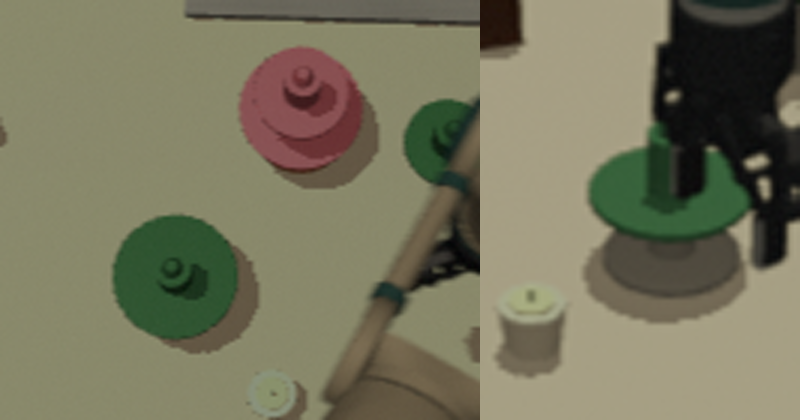

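>>> arm_command(series=[{"dp": [0, 0.4, 0.17], "angular": [0, 0, 0], "gripper": 85}, {"dp": [0, 0.4, 0.17], "angular": [0, 0, 0], "gripper": 85}, {"dp": [0, 0.4, 0.17], "angular": [0, 0, 0], "gripper": 85}, {"dp": [0.3, 0.07, 0.03], "angular": [0, 0, 0], "gripper": 85}, {"dp": [0.4, 0, 0], "angular": [0, 0, 0], "gripper": 85}, {"dp": [0.3, 0, 0], "angular": [0, 0, 0], "gripper": 85}, {"dp": [0.15, 0, 0], "angular": [0, 0, 0], "gripper": 85}, {"dp": [0, 0, 0], "angular": [0, 0, 0], "gripper": 85}])

```text
clock: 27.8
position: [0.6484, -0.1777, 0.0677]
ee_rot: [0.59, 0.385, 0.595, -0.386]
contact_force: [0.0, -0.3, 0.1]
width: 0.0851
```

```bash
python3 p.py .645 -.1784 .02
```

```text
t 27.80 pos [ 0.6484 -0.1777  0.0677] w 0.0851 F [ 0.  -0.3  0.1] M [-0.03  0.01 -0.01] q [-0.37  0.54  1.5   0.    1.11  0.78]
level units [ 0.     -0.0033  0.0031] tool z axis [ 0.405 -0.914 -0.005] y [ 0.914  0.405 -0.005]
to [ 0.645  -0.1784  0.02  ] dp units [ 0.398 -0.026 -0.004]
```

>>> arm_command(series=[{"dp": [0.12, 0, 0], "angular": [0, -0.003, 0.003], "gripper": 85}, {"dp": [0.15, 0, 0], "angular": [0, 0, 0], "gripper": 85}, {"dp": [0.08, -0.035, -0.004], "angular": [0, 0, 0], "gripper": 85}, {"dp": [0.04, 0, 0], "angular": [0, 0, 0], "gripper": 85}, {"dp": [0, 0, 0], "angular": [0, 0, 0], "gripper": 85}, {"dp": [0, 0, 0], "angular": [0, 0, 0], "gripper": 85}, {"dp": [0, 0, 0], "angular": [0, 0, 0], "gripper": 85}, {"dp": [0, 0, 0], "angular": [0, 0, 0], "gripper": 85}])

```text
clock: 28.8
position: [0.6474, -0.1788, 0.0232]
ee_rot: [0.595, 0.386, 0.59, -0.385]
contact_force: [-0.1, 0.6, 0.1]
width: 0.085
```

```bash
python3 p.py .645 -.1784 .02
```

```text
t 28.80 pos [ 0.6474 -0.1788  0.0232] w 0.085 F [-0.1  0.6  0.1] M [-0.01  0.01  0.02] q [-0.37  0.58  1.56  0.    1.    0.78]
level units [-0.      0.0028 -0.0034] tool z axis [ 0.406 -0.914  0.004] y [0.914 0.406 0.005]
to [ 0.645  -0.1784  0.02  ] dp units [ 0.027 -0.017 -0.011]
```

>>> arm_command(series=[{"dp": [0.02, -0.02, -0.011], "angular": [0, 0.003, -0.003], "gripper": 85}, {"dp": [0, 0, 0], "angular": [0, 0, 0], "gripper": 85}, {"dp": [0, 0, 0], "angular": [0, 0, 0], "gripper": 60}, {"dp": [0, 0, 0], "angular": [0, 0, 0], "gripper": 45}, {"dp": [0, 0, 0], "angular": [0, 0, 0], "gripper": 30}, {"dp": [0, 0, 0], "angular": [0, 0, 0], "gripper": 30}, {"dp": [0, 0, 0], "angular": [0, 0, 0], "gripper": 30}, {"dp": [0, 0, 0], "angular": [0, 0, 0], "gripper": 30}])

```text
clock: 29.8
position: [0.645, -0.1789, 0.0212]
ee_rot: [0.593, 0.386, 0.592, -0.385]
contact_force: [-0.4, -0.6, 0.4]
width: 0.0367
```

```bash
python3 p.py .645 -.1784 .2 .48 -.13 .2 .481 .107 .2
```

```text
t 29.80 pos [ 0.645  -0.1789  0.0212] w 0.0367 F [-0.4 -0.6  0.4] M [-0.02  0.   -0.02] q [-0.37  0.58  1.56  0.    1.    0.78]
level units [ 0.      0.0003 -0.0007] tool z axis [ 0.406 -0.914  0.001] y [0.914 0.406 0.001]
to [ 0.645  -0.1784  0.2   ] dp units [-1.49   0.004 -0.003]
to [ 0.48 -0.13  0.2 ] dp units [-0.002 -1.093 -0.926]
to [0.481 0.107 0.2  ] dp units [-0.     0.809 -1.802]
```

>>> arm_command(series=[{"dp": [-0.2, 0, 0], "angular": [0, 0, 0], "gripper": 30}, {"dp": [-0.45, 0, 0], "angular": [0, 0, 0], "gripper": 30}, {"dp": [-0.45, 0, 0], "angular": [0, 0, 0], "gripper": 30}, {"dp": [-0.4, 0, 0], "angular": [0, 0, 0], "gripper": 30}, {"dp": [0, -0.37, -0.31], "angular": [0, 0, 0], "gripper": 30}, {"dp": [0, -0.37, -0.31], "angular": [0, 0, 0], "gripper": 30}, {"dp": [0, -0.37, -0.31], "angular": [0, 0, 0], "gripper": 30}, {"dp": [0, 0.0, 0], "angular": [0, 0, 0], "gripper": 30}])

```text
clock: 30.8
position: [0.4713, -0.1286, 0.2033]
ee_rot: [0.59, 0.385, 0.595, -0.386]
contact_force: [1.2, 0.2, -2.3]
width: 0.0368
```

```bash
python3 p.py .481 .107 .2
```

```text
t 30.80 pos [ 0.4713 -0.1286  0.2033] w 0.0368 F [ 1.2  0.2 -2.3] M [ 0.05 -0.    0.04] q [-0.41  0.17  1.72  0.    1.26  0.74]
level units [-0.     -0.0033  0.0026] tool z axis [ 0.406 -0.914 -0.005] y [ 0.914  0.406 -0.004]
to [0.481 0.107 0.2  ] dp units [ 0.033  0.871 -1.761]
```

>>> arm_command(series=[{"dp": [0, 0.2, -0.4], "angular": [0, -0.003, 0.003], "gripper": 30}, {"dp": [0, 0.2, -0.4], "angular": [0, 0, 0], "gripper": 30}, {"dp": [0, 0.2, -0.4], "angular": [0, 0, 0], "gripper": 30}, {"dp": [0, 0.2, -0.4], "angular": [0, 0, 0], "gripper": 30}, {"dp": [0, 0.06, -0.14], "angular": [0, 0, 0], "gripper": 30}, {"dp": [0.1, 0, 0], "angular": [0, 0, 0], "gripper": 30}, {"dp": [0.08, 0, 0], "angular": [0, 0, 0], "gripper": 30}, {"dp": [0, 0, 0], "angular": [0, 0, 0], "gripper": 30}])

```text
clock: 31.8
position: [0.4871, 0.1084, 0.1797]
ee_rot: [0.594, 0.388, 0.59, -0.386]
contact_force: [-0.5, -0.1, -1.5]
width: 0.0367
```

```bash
python3 p.py .4815 .107 .152 .4815 .107 .137
```

```text
t 31.80 pos [0.4871 0.1084 0.1797] w 0.0367 F [-0.5 -0.1 -1.5] M [ 0.01  0.   -0.05] q [ 0.08  0.2   1.75 -0.    1.19  1.24]
level units [-0.      0.0023 -0.0034] tool z axis [ 0.401 -0.916  0.004] y [0.916 0.401 0.005]
to [0.4815 0.107  0.152 ] dp units [ 0.23  -0.049 -0.009]
to [0.4815 0.107  0.137 ] dp units [ 0.125 -0.001 -0.   ]
```

>>> arm_command(series=[{"dp": [0, -0.05, -0.009], "angular": [0, 0.002, -0.003], "gripper": 30}, {"dp": [0.07, 0, 0], "angular": [0, 0, 0], "gripper": 30}, {"dp": [0.08, 0, 0], "angular": [0, 0, 0], "gripper": 30}, {"dp": [0.06, 0, 0], "angular": [0, 0, 0], "gripper": 30}, {"dp": [0.04, 0, 0], "angular": [0, 0, 0], "gripper": 30}, {"dp": [0, 0, 0], "angular": [0, 0, 0], "gripper": 30}, {"dp": [0, 0, 0], "angular": [0, 0, 0], "gripper": 30}, {"dp": [0, 0, 0], "angular": [0, 0, 0], "gripper": 30}])

```text
clock: 32.8
position: [0.4814, 0.1047, 0.1477]
ee_rot: [0.592, 0.388, 0.591, -0.388]
contact_force: [0.0, -0.3, -1.0]
width: 0.0369
```

```bash
python3 p.py .4815 .107 .137
```

```text
t 32.80 pos [0.4814 0.1047 0.1477] w 0.0369 F [ 0.  -0.3 -1. ] M [-0.03  0.03 -0.05] q [ 0.07  0.22  1.81 -0.    1.11  1.23]
level units [ 0.      0.0006 -0.0005] tool z axis [ 0.398 -0.917  0.001] y [0.917 0.398 0.001]
to [0.4815 0.107  0.137 ] dp units [ 0.089  0.008 -0.017]
```

>>> arm_command(series=[{"dp": [0.02, 0.008, -0.018], "angular": [0, 0, 0], "gripper": 30}, {"dp": [0.03, 0, 0], "angular": [0, 0, 0], "gripper": 30}, {"dp": [0.03, 0, 0], "angular": [0, 0, 0], "gripper": 30}, {"dp": [0.03, 0, 0], "angular": [0, 0, 0], "gripper": 30}, {"dp": [0.02, 0, 0], "angular": [0, 0, 0], "gripper": 30}, {"dp": [0.02, 0, 0], "angular": [0, 0, 0], "gripper": 30}, {"dp": [0, 0, 0], "angular": [0, 0, 0], "gripper": 30}, {"dp": [0, 0, 0], "angular": [0, 0, 0], "gripper": 30}])

```text
clock: 33.8
position: [0.4823, 0.1076, 0.1376]
ee_rot: [0.593, 0.389, 0.589, -0.386]
contact_force: [0.2, 0.4, -1.2]
width: 0.0367
```

```bash
python3 p.py .4815 .107 .137
```

```text
t 33.80 pos [0.4823 0.1076 0.1376] w 0.0367 F [ 0.2  0.4 -1.2] M [0.04 0.05 0.01] q [ 0.08  0.23  1.83 -0.    1.08  1.24]
level units [ 0.      0.0018 -0.0041] tool z axis [ 0.399 -0.917  0.003] y [0.917 0.399 0.006]
to [0.4815 0.107  0.137 ] dp units [ 0.005 -0.008  0.002]
```

>>> arm_command(series=[{"dp": [0.0, -0.008, 0], "angular": [0, 0.002, -0.004], "gripper": 30}, {"dp": [0.02, 0, 0], "angular": [0, 0, 0], "gripper": 30}, {"dp": [0.03, 0, 0], "angular": [0, 0, 0], "gripper": 30}, {"dp": [0.03, 0, 0], "angular": [0, 0, 0], "gripper": 30}, {"dp": [0.02, 0, 0], "angular": [0, 0, 0], "gripper": 45}, {"dp": [0, 0, 0], "angular": [0, 0, 0], "gripper": 60}, {"dp": [0, 0, 0], "angular": [0, 0, 0], "gripper": 85}, {"dp": [0, 0, 0], "angular": [0, 0, 0], "gripper": 85}])

```text
clock: 34.8
position: [0.4826, 0.1074, 0.1346]
ee_rot: [0.592, 0.388, 0.591, -0.387]
contact_force: [-0.3, 0.9, -0.3]
width: 0.0847
```

>>> arm_command(series=[{"dp": [-0.25, 0, 0], "angular": [0, 0, 0], "gripper": 85}, {"dp": [-0.4, 0, 0], "angular": [0, 0, 0], "gripper": 85}, {"dp": [-0.4, 0, 0], "angular": [0, 0, 0], "gripper": 85}, {"dp": [0, -0.2, 0.43], "angular": [0, 0, 0], "gripper": 85}, {"dp": [0, -0.2, 0.43], "angular": [0, 0, 0], "gripper": 85}, {"dp": [0, -0.25, 0.43], "angular": [0, 0, 0], "gripper": 85}, {"dp": [0, -0.25, 0.43], "angular": [0, 0, 0], "gripper": 85}, {"dp": [0, -0.25, 0.43], "angular": [0, 0, 0], "gripper": 85}])

```text
clock: 35.8
position: [0.4608, -0.1886, 0.2619]
ee_rot: [0.594, 0.385, 0.593, -0.384]
contact_force: [0.5, -0.3, -0.7]
width: 0.085
```

```bash
python3 p.py; python3 -c "
from seg import *
d=snap('top');e=snap('side')
for c in((.4815,.107),(.6625,-.018)):
  c=np.array(c);print(disc(d,c,.13,.066))
for n in('top','side'):
  P=cloud(d if n=='top' else e);Q=P[np.isfinite(P[...,0])]
  for c in((.4815,.107),(.6625,-.018)):
    q=Q[np.hypot(*(Q[:,:2]-c).T)<.07];r=np.hypot(*(q[:,:2]-c).T)
    for lo,hi,a,b in((.05,.08,.055,.062),(.11,.14,.022,.042),(.17,.182,0,.018)):
      w=q[(q[:,2]>lo)&(q[:,2]<hi)&(r>a)&(r<b)]
      if len(w)>8:
        A=np.c_[w[:,:2]-c,np.ones(len(w))];k=np.linalg.lstsq(A,w[:,2],rcond=None)[0];print(n,c,'z',k[2].round(4),'slope',k[:2].round(3),len(w))
a=cv2.resize(d['image'][80:240,150:450],(440,235),interpolation=cv2.INTER_CUBIC);b=cv2.resize(e['image'][90:310,260:440],(360,440),interpolation=cv2.INTER_CUBIC)
a=cv2.copyMakeBorder(a,0,205,0,0,cv2.BORDER_CONSTANT)
cv2.imwrite('pics/g7.png',np.hstack([a,b]))"
```

```text
t 35.80 pos [ 0.4608 -0.1886  0.2619] w 0.085 F [ 0.5 -0.3 -0.7] M [ 0.   -0.06 -0.02] q [-0.53  0.14  1.61  0.    1.39  0.62]
level units [-0.     -0.     -0.0012] tool z axis [ 0.408 -0.913 -0.   ] y [0.913 0.408 0.002]
(array([0.48126376, 0.10748084, 0.06538161]), np.float64(0.00037935355090019246), 60)
(array([ 0.66246576, -0.01750909,  0.06530445]), np.float64(0.000622550640128193), 56)
top (0.4815, 0.107) z 0.0665 slope [ 0.001 -0.004] 206
top (0.4815, 0.107) z 0.1244 slope [-0.007 -0.007] 415
top (0.4815, 0.107) z 0.176 slope [0.056 0.068] 86
top (0.6625, -0.018) z 0.0666 slope [ 0.013 -0.003] 174
top (0.6625, -0.018) z 0.1245 slope [0.008 0.009] 375
top (0.6625, -0.018) z 0.1757 slope [-0.033 -0.009] 83
side (0.4815, 0.107) z 0.0665 slope [-0.017  0.009] 82
side (0.4815, 0.107) z 0.1258 slope [-0.002  0.012] 113
side (0.6625, -0.018) z 0.0672 slope [0.006 0.007] 127
side (0.6625, -0.018) z 0.1259 slope [-0.002  0.006] 201
side (0.6625, -0.018) z 0.1758 slope [0.058 0.005] 49
```

View pics/g7.png

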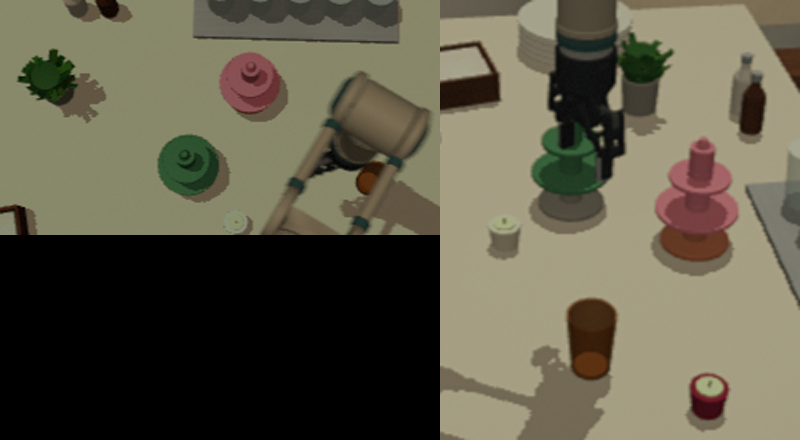

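```bash
python3 -c "
from rig import *
print(sign_off())"
```

```text
the job is handed in; nothing more can be done
None
```

Both stands are built and handed in. The pink large then small plate are on the rose-gold foot, and the green large then small plate are on the cement-grey foot, at about 36 s on the clock.

**Seating:** in the last depth check the large discs' tops are at 66.5–67 mm (66 mm expected when fully down). The small discs are at 124.5–126 mm (124 mm expected). Fitted slopes are at most about 1°, which is within camera noise. The large discs fit within about 1 mm of their feet.

**Release:** the gripper is open and well clear at 0.26 m. The wrist force readings after each move stayed within a few newtons.

**Loose objects:** the last picture shows the tumbler, plant and both votives upright, apparently where they started. I did not re-measure their positions.

**Checks that disagreed:**
- **Side-camera disc fits:** they differed from the top camera by 6–10 mm in y. I put this down to the visible rim thickness and used the top camera.
- **First disc fits from depth:** these had picked up table points, so I discarded them.
- **Pink small plate:** an attempt to fit its outline from above on the stand failed because its edge merged with the same-coloured plate below. I relied on the depth check for it.
- **Shoulder-height plane fits:** they were too contaminated by the spigot to use.

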